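Home a decorating wheel's index lever, then set it to the marker

TASK

Index the decorating wheel for the next stripe: with closed fingertips push the lever by its upright peg back until the lever rests against the square stop post, then push it from the other side round the scale until its pointer stands square in front of the small sliding marker tab, and move away. Push gently and do not grip the peg; touch neither the round wheel head nor the bowl on it, and leave the marker and everything else on the table where it is.

Things in the scene. Friction and masses are not known exactly. Their poses are not given: they have to be found in the camera images.
- base: Fixed round aluminium base plate, 336 mm across, 12 mm thick, origin under its centre (on the wheel's turning axis), z up. The lever's travel is centred about its -x direction, roughly towards the robot. Scale marks every 10 degrees (every third longer) lie on it 125 to 150 mm from the axis. A thin 6 mm pin, 30 mm high, marks the far end of travel.
- wheel_axis (a point): Point on the vertical turning axis, 56 mm above the table, at the centre of the top face of the round grey wheel head (180 mm across, 38 to 56 mm above the table, not to be touched). Its frame is parallel to that of the fixed base and does not turn with the wheel.
- stop_post (a point): Top centre of the fixed square steel stop post, 18 x 18 mm, 36 mm high over the table, 138 mm from the axis, at the clockwise end of the lever's travel. The lever's bar rests against its side; the upright peg stays clear of it.
- ring (a joint): Angle of wheel and lever, rad, 0 to 2.15, rigid ends. 0: lever at the square stop post. Grows counter-clockwise from above (from the robot's left, past the robot's side, to its right). At q the lever points along the level direction 2.094 + q (rad, counter-clockwise from the base's x). Stiff, stays where left: 2 N at the peg, 4 N at 100 mm/s.
- marker (a joint): Angle of the marker tab on the rim of the base, rad, same zero and direction as joint ring: the pointer stands in front of the marker when ring equals marker. It sits tight and must not be pushed.
- peg_mid (a point): Point on the centre line of the lever's round upright steel peg, 65 mm above the table. The peg is 14 mm in diameter, 115 mm from the axis, and stands on the lever's bar from 36 to 90 mm above the table.
- pointer_tip (a point): The end of the lever's pointer, 147 mm from the axis, 31 mm above the table. The lever is a flat steel bar 14 mm wide, 10 mm thick (26 to 36 mm above the table), sticking out radially from under the wheel head, and narrows to the 6 mm wide pointer over its last 17 mm.
- marker_point (a point): The point just inside the marker tab, 147 mm from the axis, 31 mm above the table, where the pointer's end has to be. The tab is a steel block, 12 x 12 mm, 40 mm high over the table, 154 to 166 mm from the axis; it clears the lever.
- bisque_bowl: Loose terracotta bowl, 116 mm across the rim, 45 mm high, standing on the middle of the wheel head (its rim is 101 mm above the table) and turning with it. Origin at the centre of its foot.
- slip_jar: Loose glass jar, 56 mm across, 70 mm high, on the table beside the base plate. Origin under its foot.
- tool_mug: Loose green mug, 80 mm across, 90 mm high, with modelling tools reaching up to about 205 mm, beside the base plate. Origin under its foot.
- wood_rib: Loose flat wooden rib, 90 x 50 x 9 mm, lying beside the base plate. Origin under its centre.
- water_bowl: Loose yellow plastic bowl, 140 mm across, 55 mm high, on the table's left side. Origin under its foot.
- clay_block: Loose grey clay block, 120 x 90 x 80 mm, on the table's left side. Origin under its centre.
- spatula: Loose spatula, 200 mm long, lying on the table's right side. Origin under it.
- wood_roller: Loose wooden roller standing upright, 40 mm across, 100 mm high, on the table's right side. Origin under its foot.
Mind the look-alikes: they are no part of the job. Of the things that look like the bisque_bowl, the middle-sized one is meant.

How it is judged:
By the outcome, as a careful person would: the job done as asked, in the order asked, and still so for the second after the job is handed in, with the robot touching nothing.
It also fails if it takes over 58 s, if anything falls off the work surface, if the arm or the gripper's body presses on something with over 40 N, if the wrist force passes 120 N, or if a joint passes its speed limit or range.

ROBOT

A 7-joint arm with a two-finger parallel gripper is mounted at the origin on the work surface. World frame = base frame: x ahead of the robot, y to its left, z up, the work surface at z = 0. Lengths are in m, angles in rad, forces in N, time in s.
With the tool pointing down it reaches from about 0.4 to 0.85 m from the base axis. Payload 10.4 kg.
Tool frame: the origin (TCP) lies midway between the tips of the shut fingers; the grasp point (between the pads) lies 19 mm behind it; z points along the fingers, y is the line along which they close (so a half turn about z gives the same grasp; the last joint's range is limited). The gripper opens to 87 mm and grips with 3 to 60 N. Pads are 19 mm wide; open, the fingers measure 117 mm over their backs; the gripper's body (75 mm by 190 mm) begins 51 mm behind the grasp point.
Start: joints at [1.084, 0.332, -0.065, 1.46, 0.022, 1.35, -0.088], TCP at [0.28, -0.559, 0.223] pointing down, gripper open.
Joint ranges: [-2.6, 2.6], [-0.5, 2.12], [-1.47, 1.34], [0.16, 2.42], [-1.27, 4.41], [0.06, 2.06], [-2.6, 2.6]. Speed limits (rad/s): [2.22, 2.22, 2.79, 2.79, 3.14, 3.14, 3.14].

INTERFACE

Orientations are given as a unit quaternion [x, y, z, w].
In Python, from bench import r gives the robot as it stands.
- The arm moves only by the tool carry_out, never from a script. Its argument "steps" is a list that holds one entry, the list of rows, each a list of 6 numbers: the shift along the tool's x, y, z in cm, then the turn, a rotation vector about the tool's x, y, z in rad. In form: [[[dx, dy, dz, wx, wy, wz], ...]]. A call has 1 to 20 rows; each row is the pose to reach, as a shift and turn from the pose commanded when the call began, along the tool's axes at that moment; what a row does not reach only later rows make up. A row lasts 1/12 s, in which the tool goes at most 41.7 mm and 7.16 degrees, less where a joint would pass 70% of its speed; a pose out of reach is approached as far as the arm can. A call with a gripper value outside its range is refused whole. "hand" is the closure, from -1 (fully open) to 1 (shut), set as the call begins (left out, the last holds). The fingers move at their own pace and stop on an object; "squeeze" is the grip in N (left out, the last holds). Time passes only in rows, so rows that repeat a pose let the fingers close. It gives the time, the measured TCP pose, the force, the opening and the grip force at its end, in the units of the state.
- r.read_state(): the state, without advancing time (a new reading comes with each control period).
- r.camera(name): name is "scene" or "top" or "wrist"; returns the picture (420x560x3 uint8, red, green, blue); there is no depth.
- r.camera_params(name): a dict with "fx", "fy", "cx", "cy" (pixels), "view" (4x4, takes a point from world to camera coordinates). Camera axes: x right, y up, looking along -z (the intrinsics and any distortion apply to the point x, -y, -z); pixel columns grow to the right and rows downward; lengths in m; the calibration is good to about 2 mm. The wrist camera is an equidistant fisheye: a pixel r from the principal point sees the ray r / f radians off the axis. A picture is of the moment at which its call begins: read the wrist's pose just before it. camera_params takes no time and is no camera call; for the wrist camera it gives the pose at the moment of the call.
- r.close_job(): hands the job in; it is judged then, once.
The state is a dict: "time": time; "joint_positions": joint angles; "joint_vel": joint speeds; "joint_torque": joint torques, N m; "ee_pos": TCP position; "eef_rot": TCP orientation; "ft_force": force on the tool from outside, world axes, zero at the start; "torque": the same for the moment, N m; "width": finger opening in m; "grip_force": force on a finger pad.
Only numpy, scipy, OpenCV 4.12 (cv2) and the standard library are available. Lean on these libraries where they do the work, as an engineer would, in place of code of your own. Each camera call takes 0.05 s, during which the arm holds its last target. There are 200 camera calls.

## Working session

There is one attempt and no reset: what is moved stays moved. The work goes in short steps, Python scripts to look and compute and a tool call to move; the robot and the scene stay as the last step left them, time stands still between calls to the robot, and variables do not carry over. Pictures are saved under pics/ and viewed, at most 10 in all, crops included, and the job is handed in when it is done.

Besides the shell and the picture viewer there is one more tool, called by a JSON object that holds its "method" and its "body", one argument or row to a line. carry_out: Moves the arm, as the interface text tells. Its arguments: {"type":"object","properties":{"steps":{"type":"array","items":{"type":"array","items":{"type":"array","items":{"type":"number"}}}},"hand":{"type":"number"},"squeeze":{"type":"number"}},"required":["steps"]}

```bash
mkdir -p pics; ls
python3 - <<'E'
from bench import r
import cv2
s=r.read_state();print(s)
for n in("top","scene"):
    cv2.imwrite(f"pics/{n}0.png",r.camera(n)[:,:,::-1]);print(n,r.camera_params(n))
E
```

```text
pics
{'time': 0.0, 'joint_positions': array([ 1.08436975,  0.33287193, -0.06469901,  1.46095047,  0.0216226 ,
        1.34987378, -0.08849092]), 'joint_vel': array([ 0.00063855,  0.0003213 ,  0.00100888, -0.00247367, -0.00059529,
        0.00020161, -0.00171247]), 'joint_torque': array([-1.53608929e-03, -6.23245239e+01,  2.35830800e-02, -3.89883327e+01,
       -6.13102061e-02,  3.98310937e-02,  1.56080423e-04]), 'ee_pos': array([ 0.27942492, -0.55863083,  0.22174953]), 'eef_rot': array([ 9.73224244e-01,  2.29856641e-01, -2.03762020e-04, -6.73492293e-04]), 'ft_force': array([-0.95272803,  0.39647807, -0.29225294]), 'torque': array([-0.00209535,  0.02185513,  0.0260591 ]), 'grip_force': 0.0, 'width': 0.08732876966776883}
top {'fx': 448.23735358446237, 'fy': 448.23735358446237, 'cx': 280.53005755940353, 'cy': 206.21468538936534, 'view': array([[ 0.02337451, -0.99963824, -0.0133049 , -0.01859637],
       [ 0.98550837,  0.02080347,  0.16834628, -0.55037935],
       [-0.16800859, -0.0170471 ,  0.98563812, -1.10399556],
       [ 0.        ,  0.        ,  0.        ,  1.        ]])}
scene {'fx': 491.039199217846, 'fy': 491.039199217846, 'cx': 277.53591924502524, 'cy': 207.5727326314613, 'view': array([[-0.83615506,  0.54834545,  0.01272757,  0.46501272],
       [-0.30156579, -0.47898337,  0.82439857,  0.10851786],
       [ 0.4581515 ,  0.68548683,  0.5658666 , -1.86569877],
       [ 0.        ,  0.        ,  0.        ,  1.        ]])}
```

View pics/top0.png

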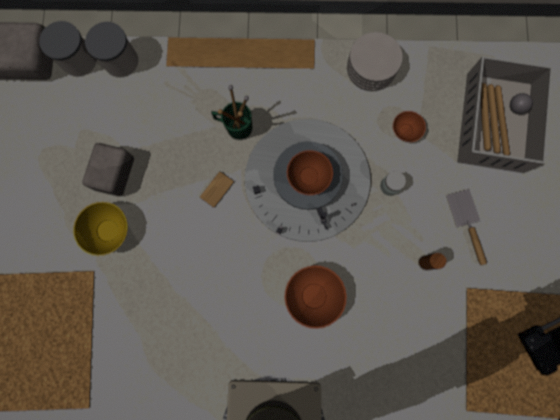

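View pics/scene0.png

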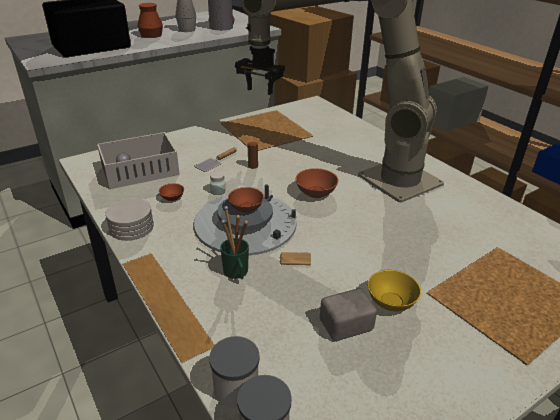

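The top view shows the base disc centred near (308,180), with the wheel and bowl at (311,173). Dark objects stand near (257,190), (281,230) and (324,215), the last probably the lever and peg. I'll enlarge this area.

Run:
```python
import cv2
a=cv2.imread("pics/top0.png")[110:250,230:385]
a=cv2.resize(a,None,fx=4.2,fy=4.2,interpolation=cv2.INTER_CUBIC)
a=cv2.convertScaleAbs(a,alpha=1.7,beta=10)
cv2.imwrite("pics/top0c.png",a)
b=cv2.imread("pics/scene0.png")[165:265,185:310]
b=cv2.resize(b,None,fx=6,fy=6,interpolation=cv2.INTER_CUBIC)
cv2.imwrite("pics/scene0c.png",cv2.convertScaleAbs(b,alpha=1.3))
```

```text
(no output)
```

View pics/top0c.png

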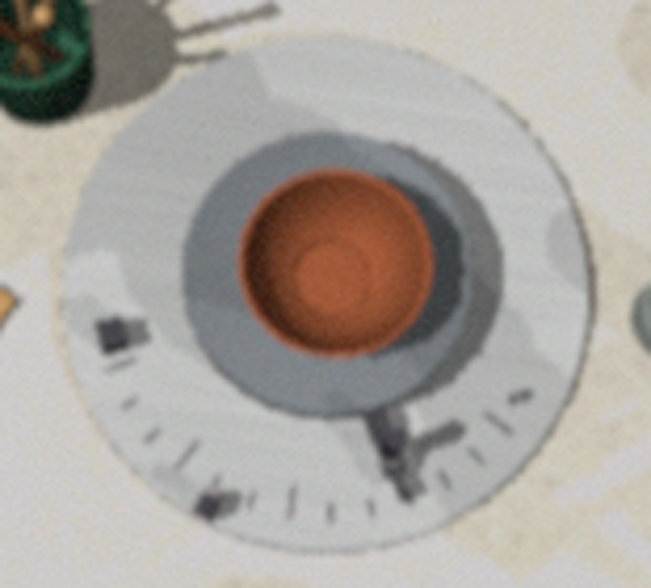

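View pics/scene0c.png

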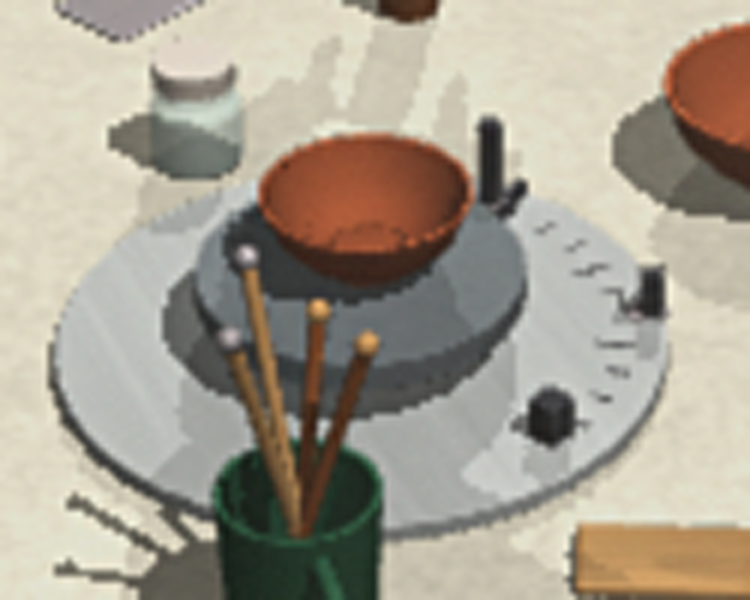

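The crops show the stop post at about (115,335), the marker tab at (212,505), the peg at about (390,440) and the pointer end at (410,498). The pin is near (520,397). Next I'll convert these to world positions.

```bash
cat > h.py <<'E'
import numpy as np,cv2
from bench import r
from scipy.spatial.transform import Rotation as R
def ray(n,uv,P=None):
    P=P or r.camera_params(n);V=P["view"];M=V[:3,:3]
    d=np.array([(uv[0]-P["cx"])/P["fx"],(uv[1]-P["cy"])/P["fy"]])
    if n=="wrist":
        t=np.hypot(*d);d=np.array([*(d/t*np.sin(t)),np.cos(t)])
    else: d=np.array([*d,1.])
    return -M.T@V[:3,3],M.T@(d*[1,-1,-1])
def onz(n,uv,z,P=None):
    o,d=ray(n,uv,P);return (o+d*(z-o[2])/d[2])
def tri(*rs):
    A=0;b=0
    for o,d in rs:
        d=d/np.linalg.norm(d);Q=np.eye(3)-np.outer(d,d);A=A+Q;b=b+Q@o
    return np.linalg.solve(A,b)
def circ(p):
    A=np.c_[p[:,:2],np.ones(len(p))];s=np.linalg.lstsq(A,(p[:,:2]**2).sum(1),rcond=None)[0]
    c=s[:2]/2;return c,np.sqrt(s[2]+c@c)
def rows(pos,yaw):
    "shift (cm, tool axes) and turn from the current pose to TCP pos, tool down with tool y along world yaw"
    s=r.read_state();R0=R.from_quat(s["eef_rot"])
    y=np.array([np.cos(yaw),np.sin(yaw),0]);z=np.array([0,0,-1.])
    R1=R.from_matrix(np.c_[np.cross(y,z),y,z])
    return np.round(np.r_[R0.inv().apply(np.array(pos)-s["ee_pos"])*100,(R0.inv()*R1).as_rotvec()],3)
E
python3 - <<'E'
from h import *
T=lambda x,y:(230+(x+.5)/4.2-.5,110+(y+.5)/4.2-.5)
S=lambda x,y:(185+(x+.5)/6-.5,165+(y+.5)/6-.5)
rim=np.array([onz("top",T(*p),.012) for p in [(594,300),(330,550),(340,37),(545,137),(110,450),(64,270),(470,508),(160,505),(180,90)]])
c,rad=circ(rim);print("base",c,rad)
hd=np.array([onz("top",T(*p),.056) for p in [(183,265),(330,416),(250,148),(205,345),(260,400),(320,132),(200,200)]])
print("head",circ(hd))
for n,p,z in[("post",(115,331),.036),("marker",(211,501),.040),("tip",(411,500),.031),("pin",(520,397),.03),("pegtop",(386,425),.09)]:
    q=onz("top",T(*p),z)[:2];d=q-c;print(n,q,np.hypot(*d),np.degrees(np.arctan2(d[1],d[0]))%360)
print("peg top tri",tri(ray("scene",S(490,122)),ray("top",T(386,425))))
print("post top tri",tri(ray("scene",S(552,397)),ray("top",T(115,331))))
for n,im,bgr in(("mug",(237,120),0),("smallred",(409,126),0),("bigred",(316,296),0)): print(n,onz("top",im,.09 if n=="mug" else .05))
E
```

```text
base [ 0.6326209  -0.07625875] 0.16868418068885271
head (array([ 0.63452203, -0.07478609]), np.float64(0.0900293376529728))
post [0.59824123 0.05634645] 0.1369894189901278 104.53467375467228
marker [ 0.49283439 -0.0058886 ] 0.15649992205876836 153.2787873995545
tip [ 0.49719391 -0.12838001] 0.14511062806026273 201.05002473850502
pin [ 0.56294161 -0.1954855 ] 0.13809497417717087 239.69684916889344
pegtop [ 0.53390897 -0.10824167] 0.10376392583233589 197.95245865607734
peg top tri [ 0.53290995 -0.10760915  0.0928869 ]
post top tri [0.59838763 0.05700796 0.03268958]
mug [0.76437144 0.10936361 0.09      ]
smallred [ 0.77108756 -0.33912686  0.05      ]
bigred [ 0.32683777 -0.09933081  0.05      ]
```

Run:
```python
from h import *
c=np.array([.6335,-.0755]);a=np.radians(217);p=c+.117*np.array([np.cos(a),np.sin(a)])
print(p,rows([*p,.20],np.radians(30)))
```

```text
[ 0.54005965 -0.14591236] [ 4.1775e+01 -2.5255e+01  2.2150e+00 -1.0000e-03 -1.0000e-03 -1.6310e+00]
```

{"method": "carry_out", "body": {
  "steps": [
    [[3, -1.8, 0, 0, 0, -0.1], [6, -3.6, 0, 0, 0, -0.2], [9, -5.4, 0, 0, 0, -0.3], [12, -7.2, 0, 0, 0, -0.4], [15, -9, 0, 0, 0, -0.5], [18, -10.8, 0, 0, 0, -0.6], [21, -12.6, 0, 0, 0, -0.7], [24, -14.4, 0, 0, 0, -0.8], [27, -16.2, 0, 0, 0, -0.9], [30, -18, 0, 0, 0, -1], [33, -19.8, 0, 0, 0, -1.1], [36, -21.6, 0.5, 0, 0, -1.2], [39, -23.4, 1, 0, 0, -1.3], [41.8, -25.3, 1.5, 0, 0, -1.4], [41.8, -25.3, 2.2, 0, 0, -1.5], [41.8, -25.3, 2.2, 0, 0, -1.6], [41.8, -25.3, 2.2, 0, 0, -1.63], [41.8, -25.3, 2.2, 0, 0, -1.63], [41.8, -25.3, 2.2, 0, 0, -1.63]]
  ],
  "hand": 1,
  "squeeze": 5
}}

```text
time: 1.68
ee_pos: [0.5401, -0.1458, 0.2003]
eef_rot: [0.501, 0.865, -0.0, -0.0]
ft_force: [-0.7, -0.1, -0.0]
width: 0.0001
grip_force: 0.0
```

Run:
```python
from h import *
s=r.read_state();print(s["time"],s["ee_pos"],s["joint_positions"],s["width"],s["ft_force"])
P=r.camera_params("wrist");im=r.camera("wrist");cv2.imwrite("pics/w1.png",im[:,:,::-1])
np.save("w1.npy",P,allow_pickle=True);print(P)
c=np.array([.6335,-.0755]);a=np.radians(216);p=c+.117*np.array([np.cos(a),np.sin(a)])
print(p,rows([*p,.06],np.radians(30)))
```

```text
1.6833 [ 0.54011253 -0.14578553  0.20030202] [ 0.65416419  0.24861024 -0.54935681  1.64510079  0.13418116  1.28612505
  0.60202351] 0.0001066272842704192 [-0.66044672 -0.13960737 -0.01389965]
{'fx': 325.19226210127806, 'fy': 325.19226210127806, 'cx': 279.2844887497163, 'cy': 212.93470870490458, 'view': array([[ 8.67395445e-01,  4.97619467e-01, -9.54245122e-05,
        -3.94794656e-01],
       [-4.79770662e-01,  8.36232445e-01, -2.65585032e-01,
         4.06946950e-01],
       [-1.32080485e-01,  2.30413028e-01,  9.64087435e-01,
        -2.63554978e-01],
       [ 0.00000000e+00,  0.00000000e+00,  0.00000000e+00,
         1.00000000e+00]])}
[ 0.53884501 -0.14427087] [ 1.9800e-01 -3.2000e-02  1.4042e+01 -0.0000e+00 -0.0000e+00 -2.0000e-03]
```

View pics/w1.png

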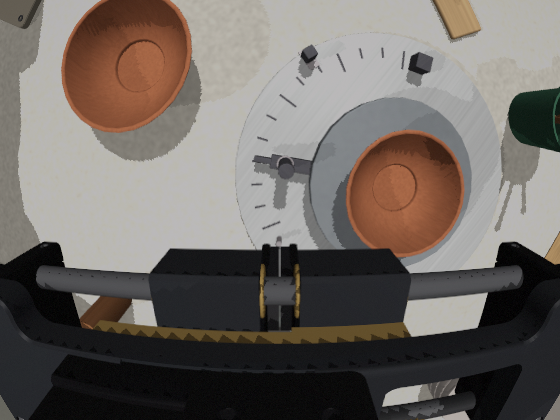

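The wrist view shows the pointer tip at (254,159), peg top near (286,168), marker top near (309,50) and post top near (421,60). I'll refine these with dark masks.

```bash
cat >> h.py <<'E'
def blobs(im,x0,y0,x1,y1,th):
    g=cv2.GaussianBlur(cv2.cvtColor(im,cv2.COLOR_RGB2GRAY),(3,3),0)[y0:y1,x0:x1]
    n,l,st,ce=cv2.connectedComponentsWithStats((g<th).astype(np.uint8))
    return [(st[i].tolist()[4],[st[i][0]+x0,st[i][1]+y0,st[i][2],st[i][3]],(ce[i]+[x0,y0]).round(1)) for i in range(1,n) if st[i][4]>15]
E
python3 - <<'E'
from h import *
P=np.load("w1.npy",allow_pickle=True).item();im=cv2.imread("pics/w1.png")[:,:,::-1].copy()
rim=np.array([onz("wrist",p,.012,P) for p in [(237,165),(245,125),(270,75),(300,48),(370,33),(440,45),(480,85),(502,165)]])
print("base",circ(rim),[np.round(np.hypot(*(q[:2]-circ(rim)[0])),4) for q in rim])
for t in(50,70): print(blobs(im,295,38,435,80,t),blobs(im,250,150,300,190,t))
a=cv2.resize(im[25:195,230:450],None,fx=3.5,fy=3.5,interpolation=cv2.INTER_CUBIC)
cv2.imwrite("pics/w1c.png",a[:,:,::-1])
E
```

```text
base (array([ 0.63316838, -0.06765323]), np.float64(0.1667101686662993)) [np.float64(0.1669), np.float64(0.1658), np.float64(0.1684), np.float64(0.1687), np.float64(0.1606), np.float64(0.1694), np.float64(0.1681), np.float64(0.1657)]
[(59, [np.int32(302), np.int32(52), np.int32(13), np.int32(11)], array([306.7,  57.8])), (144, [np.int32(409), np.int32(54), np.int32(18), np.int32(20)], array([415.7,  65.3]))] [(38, [np.int32(280), np.int32(159), np.int32(11), np.int32(6)], array([284.3, 161.1]))]
[(89, [np.int32(301), np.int32(51), np.int32(15), np.int32(13)], array([307.1,  57.5])), (188, [np.int32(409), np.int32(53), np.int32(19), np.int32(22)], array([416.1,  65.1]))] [(77, [np.int32(278), np.int32(158), np.int32(16), np.int32(11)], array([284.5, 162.1]))]
```

View pics/w1c.png

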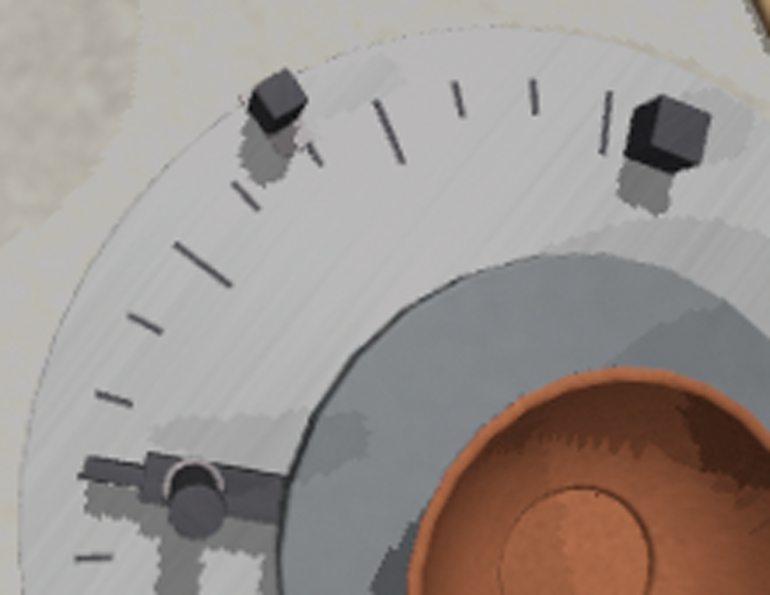

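{"method": "carry_out", "body": {
  "steps": [
    [[0.2, 0, 2.5, 0, 0, 0], [0.2, 0, 5, 0, 0, 0], [0.2, 0, 7.5, 0, 0, 0], [0.2, 0, 10, 0, 0, 0], [0.2, 0, 12, 0, 0, 0], [0.2, 0, 13.3, 0, 0, 0], [0.2, 0, 14, 0, 0, 0], [0.2, 0, 14, 0, 0, 0]]
  ]
}}

```text
time: 2.4
ee_pos: [0.5387, -0.1439, 0.0595]
eef_rot: [0.501, 0.866, -0.0, -0.001]
ft_force: [-0.1, -0.4, 0.3]
width: 0.0005
grip_force: 0.0
```

The crop shows scale marks: long at (607,123), (390,131) and (203,265), short at (534,98), (458,100), (315,155), (246,197), (145,323), (113,399) and (93,558). The pointer end is at (80,468), marker top at (281,92) and post top at (682,133). A rigid fit to the marks will give the axis and base yaw.

Run:
```python
from h import *
P=np.load("w1.npy",allow_pickle=True).item()
T=lambda x,y:(230+(x+.5)/3.5-.5,25+(y+.5)/3.5-.5)
# mark outer and inner ends
m={0:[(610,92),(603,154)],30:[(377,102),(402,163)],60:[(175,244),(231,286)],10:[(532,80),(536,115)],20:[(455,83),(462,117)],50:[(233,183),(259,210)],70:[(129,316),(162,332)],80:[(97,395),(132,405)],100:[(76,560),(112,557)]}
W={q:[onz("wrist",T(*p),.012,P)[:2] for p in v] for q,v in m.items()}
from scipy.optimize import least_squares
def f(x):
    o=[]
    for q,(a,b) in W.items():
        t=np.radians(120+q)+x[2];n=np.array([-np.sin(t),np.cos(t)])
        o+=[(a-x[:2])@n,(b-x[:2])@n]
    return o
s=least_squares(f,[.6335,-.0755,-.15]);x=s.x;print("axis",x[:2],"yaw",np.degrees(x[2]),"res mm",np.round(np.array(s.fun)*1e3,1))
for q,v in W.items(): print(q,[round(np.hypot(*(p-x[:2])),4) for p in v])
g=lambda n,p,z:(lambda d:print(n,np.hypot(*d),"q",np.degrees(np.arctan2(d[1],d[0])-x[2])%360-120))(onz("wrist",T(*p),z,P)[:2]-x[:2])
g("tip",(80,468),.033);g("bar",(283,498),.036);g("marker",(279,92),.04);g("marker",(283,86),.04);g("post",(682,133),.036);g("pegtop",(196,512),.09)
```

```text
axis [ 0.63490834 -0.07375734] yaw -7.6595230720537355 res mm [-0.2 -0.1 -0.1  0.2 -0.  -0.1  0.4 -0.2 -0.1  0.2  0.1 -0.1  0.1 -0.1
  0.2 -0.   0.2 -0.2]
0 [np.float64(0.1497), np.float64(0.1283)]
30 [np.float64(0.1493), np.float64(0.1285)]
60 [np.float64(0.1498), np.float64(0.1285)]
10 [np.float64(0.1496), np.float64(0.1379)]
20 [np.float64(0.1495), np.float64(0.1382)]
50 [np.float64(0.1499), np.float64(0.1384)]
70 [np.float64(0.1497), np.float64(0.1385)]
80 [np.float64(0.1495), np.float64(0.1384)]
100 [np.float64(0.15), np.float64(0.1386)]
tip 0.14840837066661855 q 88.05473184015318
bar 0.08910884181164413 q 87.17580349232526
marker 0.16068509440047907 q 41.47543630542398
marker 0.16158397394954532 q 40.7779433144448
post 0.13656202143642557 q -6.926937550412333
pegtop 0.11548221158643 q 87.86164965634177
```

```bash
cat >> h.py <<'E'
AX=np.array([.6349,-.0738]);Y=-7.66
def lever(q,d,rad=.117,z=.06):
    t=np.radians(120+Y+q);u=np.array([np.cos(t),np.sin(t)]);n=np.array([-u[1],u[0]])
    return rows([*(AX+rad*u+d*n),z],t-np.pi)
def show(qs,d,**k):
    for q in qs:
        w=lever(q,d,**k);print(q,w[:3].round(2).tolist(),w[3:].round(3).tolist())
def state():
    s=r.read_state();p=s["ee_pos"][:2]-AX
    print(s["time"],s["ee_pos"].round(4),s["ft_force"].round(2),"ang q",np.degrees(np.arctan2(p[1],p[0]))%360-120-Y,"r",np.hypot(*p))
E
python3 -c "
from h import *
show(np.arange(92,33,-3),.018)"
```

```text
92 [0.62, 0.02, -0.05] [-0.001, -0.001, 0.098]
89 [1.24, 0.0, -0.05] [-0.001, -0.001, 0.15]
86 [1.86, 0.02, -0.04] [-0.001, -0.001, 0.202]
83 [2.48, 0.06, -0.04] [-0.001, -0.001, 0.255]
80 [3.1, 0.14, -0.04] [-0.001, -0.001, 0.307]
77 [3.7, 0.25, -0.04] [-0.001, -0.001, 0.359]
74 [4.31, 0.4, -0.04] [-0.001, -0.001, 0.412]
71 [4.9, 0.57, -0.04] [-0.001, -0.001, 0.464]
68 [5.49, 0.78, -0.04] [-0.002, -0.001, 0.516]
65 [6.06, 1.01, -0.04] [-0.002, -0.001, 0.569]
62 [6.62, 1.28, -0.04] [-0.002, -0.001, 0.621]
59 [7.17, 1.57, -0.04] [-0.002, -0.001, 0.674]
56 [7.7, 1.89, -0.04] [-0.002, -0.001, 0.726]
53 [8.21, 2.24, -0.04] [-0.002, -0.001, 0.778]
50 [8.7, 2.62, -0.04] [-0.002, -0.001, 0.831]
47 [9.17, 3.02, -0.04] [-0.002, -0.001, 0.883]
44 [9.62, 3.45, -0.04] [-0.002, -0.001, 0.935]
41 [10.05, 3.89, -0.04] [-0.002, -0.001, 0.988]
38 [10.46, 4.36, -0.04] [-0.002, -0.001, 1.04]
35 [10.83, 4.86, -0.04] [-0.002, -0.001, 1.092]
```

{"method": "carry_out", "body": {
  "steps": [
    [[0.3, 0, 0, 0, 0, 0.06], [0.62, 0, 0, 0, 0, 0.1], [1.24, 0, 0, 0, 0, 0.15], [1.86, 0, 0, 0, 0, 0.2], [2.48, 0.06, 0, 0, 0, 0.255], [3.1, 0.14, 0, 0, 0, 0.307], [3.7, 0.25, 0, 0, 0, 0.36], [4.3, 0.4, 0, 0, 0, 0.41], [4.9, 0.57, 0, 0, 0, 0.465], [5.5, 0.78, 0, 0, 0, 0.517], [6.06, 1.0, 0, 0, 0, 0.57], [6.62, 1.28, 0, 0, 0, 0.62], [7.17, 1.57, 0, 0, 0, 0.675], [7.7, 1.9, 0, 0, 0, 0.726], [8.2, 2.24, 0, 0, 0, 0.78], [8.7, 2.62, 0, 0, 0, 0.83], [9.17, 3.02, 0, 0, 0, 0.883], [9.62, 3.45, 0, 0, 0, 0.935], [10.05, 3.9, 0, 0, 0, 0.988], [10.05, 3.9, 0, 0, 0, 0.988]]
  ]
}}

```text
time: 4.07
ee_pos: [0.524, -0.0367, 0.0621]
eef_rot: [0.851, 0.524, 0.001, 0.001]
ft_force: [0.5, -0.7, 0.0]
width: 0.0007
grip_force: 0.3
```

```bash
python3 -c "
from h import *
state()
cv2.imwrite('pics/w2.png',r.camera('wrist')[:,:,::-1])
show(np.arange(38,1,-3),.018);show([3.5,2.5,1.5],.018)"
```

```text
4.0667 [ 0.524  -0.0367  0.0621] [ 0.54 -0.66  0.05] ang q 49.14952093902622 r 0.11690879256934864
38 [0.52, -0.21, 0.19] [0.002, -0.001, 0.054]
35 [1.14, -0.26, 0.19] [0.002, -0.001, 0.106]
32 [1.76, -0.27, 0.19] [0.002, -0.001, 0.159]
29 [2.37, -0.25, 0.19] [0.002, -0.001, 0.211]
26 [2.99, -0.2, 0.19] [0.002, -0.001, 0.263]
23 [3.61, -0.11, 0.19] [0.002, -0.001, 0.316]
20 [4.21, 0.01, 0.19] [0.002, -0.001, 0.368]
17 [4.82, 0.15, 0.19] [0.002, -0.001, 0.421]
14 [5.41, 0.33, 0.19] [0.002, -0.001, 0.473]
11 [5.99, 0.54, 0.19] [0.002, -0.001, 0.525]
8 [6.56, 0.78, 0.2] [0.002, -0.001, 0.578]
5 [7.12, 1.06, 0.2] [0.002, -0.001, 0.63]
2 [7.66, 1.35, 0.2] [0.002, -0.001, 0.682]
3.5 [7.39, 1.2, 0.2] [0.002, -0.001, 0.656]
2.5 [7.57, 1.3, 0.2] [0.002, -0.001, 0.674]
1.5 [7.75, 1.41, 0.2] [0.002, -0.002, 0.691]
```

View pics/w2.png

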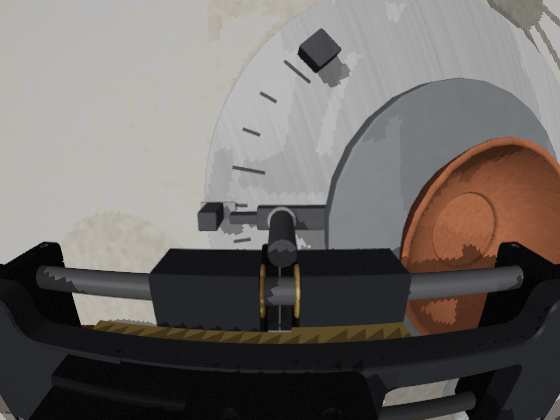

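Wrist view: the finger presses the peg at (282,235). The pointer is nearly in front of the marker at (210,215), and the post at (320,45) lies ahead. I'll continue to the stop.

{"method": "carry_out", "body": {
  "steps": [
    [[0.3, -0.1, 0, 0, 0, 0.03], [0.7, -0.2, 0, 0, 0, 0.07], [1.14, -0.26, 0, 0, 0, 0.106], [1.76, -0.27, 0, 0, 0, 0.16], [2.37, -0.25, 0, 0, 0, 0.21], [3.0, -0.2, 0, 0, 0, 0.263], [3.6, -0.1, 0, 0, 0, 0.316], [4.2, 0, 0, 0, 0, 0.37], [4.8, 0.15, 0, 0, 0, 0.42], [5.4, 0.33, 0, 0, 0, 0.473], [5.8, 0.47, 0, 0, 0, 0.51], [6.15, 0.6, 0, 0, 0, 0.54], [6.45, 0.73, 0, 0, 0, 0.567], [6.7, 0.85, 0, 0, 0, 0.59], [6.9, 0.95, 0, 0, 0, 0.61], [7.0, 1.0, 0, 0, 0, 0.62]]
  ]
}}

```text
time: 5.45
ee_pos: [0.5638, 0.0201, 0.0613]
eef_rot: [0.971, 0.24, 0.0, 0.0]
ft_force: [-0.5, -2.9, 1.9]
width: 0.0003
grip_force: 1.3
```

```bash
python3 -c "
from h import *
state()
show([5,4,3,2,1,0,-1],.018)"
```

```text
5.45 [0.5638 0.0201 0.0613] [-0.45 -2.88  1.94] ang q 14.781724940299899 r 0.11780737079372722
5 [0.2, -0.09, 0.13] [0.001, -0.001, 0.008]
4 [0.41, -0.12, 0.13] [0.001, -0.001, 0.026]
3 [0.61, -0.14, 0.13] [0.001, -0.001, 0.043]
2 [0.82, -0.16, 0.13] [0.001, -0.001, 0.06]
1 [1.02, -0.18, 0.13] [0.001, -0.001, 0.078]
0 [1.23, -0.19, 0.13] [0.001, -0.001, 0.095]
-1 [1.44, -0.2, 0.13] [0.001, -0.001, 0.113]
```

{"method": "carry_out", "body": {
  "steps": [
    [[0.2, -0.08, 0, 0, 0, 0.01], [0.3, -0.1, 0, 0, 0, 0.02], [0.4, -0.11, 0, 0, 0, 0.026], [0.5, -0.13, 0, 0, 0, 0.035], [0.6, -0.14, 0, 0, 0, 0.043], [0.7, -0.15, 0, 0, 0, 0.05], [0.8, -0.16, 0, 0, 0, 0.06], [0.9, -0.17, 0, 0, 0, 0.07], [1.0, -0.18, 0, 0, 0, 0.078], [1.0, -0.18, 0, 0, 0, 0.078]]
  ]
}}

```text
time: 6.28
ee_pos: [0.5713, 0.0271, 0.0604]
eef_rot: [0.979, 0.202, -0.0, -0.0]
ft_force: [-0.2, -3.3, -0.1]
width: 0.0007
grip_force: 1.0
```

```bash
python3 -c "
from h import *
state()
P=r.camera_params('wrist');np.save('w3.npy',P,allow_pickle=True)
im=r.camera('wrist');cv2.imwrite('pics/w3.png',im[:,:,::-1])
cv2.imwrite('pics/w3c.png',cv2.resize(im[60:260,150:400],None,fx=3,fy=3,interpolation=cv2.INTER_CUBIC)[:,:,::-1])
show([1,0,-1,-2],.018)"
```

```text
6.2833 [0.5713 0.0271 0.0604] [-0.21 -3.31 -0.07] ang q 9.893242786049658 r 0.11932067513434631
1 [0.05, 0.1, 0.04] [-0.0, 0.0, 0.001]
0 [0.26, 0.07, 0.04] [-0.0, 0.0, 0.018]
-1 [0.46, 0.04, 0.04] [-0.0, 0.0, 0.035]
-2 [0.66, 0.02, 0.04] [-0.0, 0.0, 0.053]
```

View pics/w3c.png

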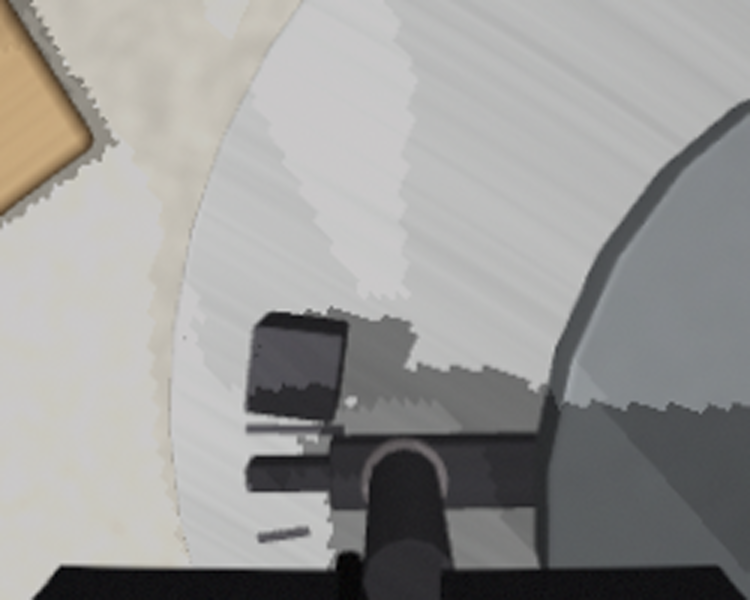

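Close view: the bar's upper edge is at y≈437 and the post's lower edge at y≈415. The 14 mm bar spans 72 px, so the gap is about 4 mm.

{"method": "carry_out", "body": {
  "steps": [
    [[0.07, 0.03, 0, 0, 0, 0], [0.14, 0.05, 0, 0, 0, 0.01], [0.21, 0.06, 0, 0, 0, 0.015], [0.28, 0.06, 0, 0, 0, 0.02], [0.35, 0.06, 0, 0, 0, 0.025], [0.35, 0.06, 0, 0, 0, 0.025]]
  ]
}}

```text
time: 6.83
ee_pos: [0.5747, 0.028, 0.0605]
eef_rot: [0.982, 0.19, 0.0, -0.0]
ft_force: [-1.7, 0.5, 0.4]
width: 0.0007
grip_force: 0.5
```

{"method": "carry_out", "body": {
  "steps": [
    [[0.07, 0, 0, 0, 0, 0.005], [0.1, 0, 0, 0, 0, 0.01], [0.1, 0, 0, 0, 0, 0.01]]
  ]
}}

```text
time: 7.08
ee_pos: [0.5756, 0.0281, 0.0605]
eef_rot: [0.983, 0.185, 0.0, 0.0]
ft_force: [-2.2, -1.1, -0.6]
width: 0.0002
grip_force: 0.7
```

```bash
cat > g.py <<'E'
from h import *
state()
g=cv2.GaussianBlur(cv2.cvtColor(r.camera('wrist'),cv2.COLOR_RGB2GRAY),(3,3),0)
# profiles across post -> bar (bar inner part right of the post corner, and through the gap)
for x in (238,244,252,256): print(x,g[188:226,x].tolist())
E
python3 g.py
```

```text
7.0833 [0.5756 0.0281 0.0605] [-2.21 -1.06 -0.62] ang q 7.839252630769028 r 0.11789513337937568
238 [47, 46, 45, 45, 46, 45, 45, 46, 46, 46, 46, 45, 45, 45, 45, 45, 45, 45, 73, 134, 156, 124, 97, 88, 75, 53, 37, 35, 41, 47, 51, 54, 55, 56, 55, 54, 75, 129]
244 [45, 45, 46, 46, 46, 46, 46, 45, 45, 45, 45, 45, 46, 46, 46, 45, 45, 45, 56, 89, 116, 113, 98, 86, 66, 43, 34, 36, 41, 47, 50, 52, 54, 55, 55, 54, 83, 149]
252 [45, 45, 45, 45, 45, 45, 45, 45, 45, 45, 46, 47, 46, 45, 46, 45, 45, 45, 45, 45, 49, 54, 55, 52, 44, 36, 34, 37, 43, 48, 50, 53, 54, 56, 56, 56, 84, 147]
256 [46, 46, 46, 45, 45, 45, 45, 45, 45, 45, 45, 45, 45, 45, 45, 45, 45, 45, 44, 43, 42, 45, 48, 47, 41, 35, 34, 37, 43, 47, 49, 50, 52, 54, 56, 62, 91, 141]
```

{"method": "carry_out", "body": {
  "steps": [
    [[0.05, 0, 0, 0, 0, 0], [0.1, 0, 0, 0, 0, 0], [0.1, 0, 0, 0, 0, 0]]
  ]
}}

```text
time: 7.38
ee_pos: [0.5761, 0.0282, 0.0604]
eef_rot: [0.983, 0.185, -0.001, 0.0]
ft_force: [-4.3, -1.8, 1.0]
width: 0.0003
grip_force: 1.9
```

{"method": "carry_out", "body": {
  "steps": [
    [[0.05, 0, 0, 0, 0, 0], [0.1, 0, 0, 0, 0, 0], [0.1, 0, 0, 0, 0, 0]]
  ]
}}

```text
time: 7.63
ee_pos: [0.5762, 0.0283, 0.0603]
eef_rot: [0.983, 0.185, -0.001, 0.0]
ft_force: [-9.9, -2.7, 4.6]
width: 0.0005
grip_force: 4.4
```

Run:
```python
from h import *
state();im=r.camera('wrist')
cv2.imwrite('pics/w4c.png',cv2.resize(im[130:250,200:360],None,fx=4.5,fy=4.5,interpolation=cv2.INTER_CUBIC)[:,:,::-1])
```

```text
7.6333 [0.5762 0.0283 0.0603] [-9.93 -2.67  4.57] ang q 7.559506257797214 r 0.11772937399887115
```

View pics/w4c.png

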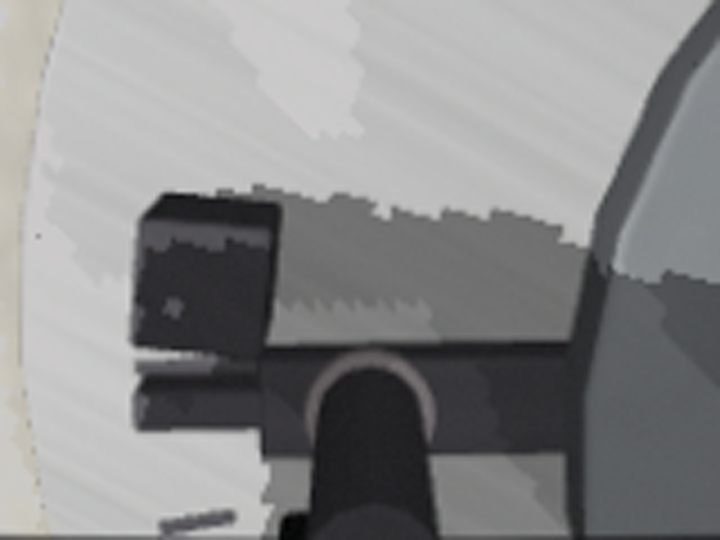

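The bar now lies against the post, with the force up to 10 N and the TCP halted. I'll back off, lift, cross over the peg and come down on the clockwise side.

{"method": "carry_out", "body": {
  "steps": [
    [[-0.5, 0, 0, 0, 0, 0], [-1.5, 0, 0, 0, 0, 0], [-2, 0, -1.5, 0, 0, 0], [-2, 0, -4, 0, 0, 0], [-2, 0, -6.5, 0, 0, 0], [-1, 0, -7.5, 0, 0, 0], [1, 0, -7.5, 0, 0, 0], [3, 0, -7.5, 0, 0, 0], [4.5, 0, -7.5, 0, 0, 0], [5.5, 0, -7.5, 0, 0, 0], [5.5, 0, -7, 0, 0, 0], [5.5, 0, -6.5, 0, 0, 0], [5.5, 0, -6.5, 0, 0, 0]]
  ]
}}

```text
time: 8.77
ee_pos: [0.6276, 0.0484, 0.1241]
eef_rot: [0.983, 0.185, -0.001, 0.0]
ft_force: [0.3, 0.2, -0.3]
width: 0.0005
grip_force: 0.0
```

```bash
cat >> h.py <<'E'
def toppix(im,P,q,rr,z,lo,hi,w=14):
    "centroid (r,q) on plane z of pixels with grey in lo..hi round the predicted place"
    t=np.radians(120+Y+q);X=np.array([*(AX+rr*np.array([np.cos(t),np.sin(t)])),z])
    v=(P["view"]@[*X,1])[:3]*[1,-1,-1];th=np.arctan2(np.hypot(*v[:2]),v[2]);e=v[:2]/np.hypot(*v[:2])*th
    u0=np.array([P["cx"],P["cy"]])+P["fx"]*e
    g=cv2.cvtColor(im,cv2.COLOR_RGB2GRAY);out=[]
    a,b=u0.round().astype(int);pat=g[b-w:b+w+1,a-w:a+w+1]
    n,l,st,ce=cv2.connectedComponentsWithStats(((pat>=lo)&(pat<=hi)).astype(np.uint8))
    for i in range(1,n):
        if st[i][4]>12:
            c=ce[i]+[a-w,b-w];d=onz("wrist",c,z,P)[:2]-AX
            out.append((int(st[i][4]),c.round(1).tolist(),round(np.hypot(*d),4),round(np.degrees(np.arctan2(d[1],d[0]))%360-120-Y,2)))
    return u0,pat,out
E
python3 - <<'E'
from h import *
state();s=r.read_state();print(s["joint_positions"].round(2))
P=np.load("w1.npy",allow_pickle=True).item();im=cv2.imread("pics/w1.png")[:,:,::-1].copy()
u,p,o=toppix(im,P,41.2,.16,.04,58,105)
print(u,o);print("\n".join(" ".join(map(str,x)) for x in p[2:22,3:26]))
show(np.arange(-6,1,3),-.0175)
E
```

```text
8.7667 [0.6276 0.0484 0.1241] [ 0.3   0.2  -0.31] ang q -18.936255999480775 r 0.1224579428180824
[ 0.11  0.43 -0.34  1.55  0.15  1.18 -1.45]
[310.36870407  51.1228539 ] [(118, [309.8, 51.4], np.float64(0.16), np.float64(41.41)), (29, [310.0, 63.2], np.float64(0.1499), np.float64(44.02))]
181 181 181 181 182 182 182 182 182 183 183 183 183 183 182 183 183 183 183 182 183 182 182
181 181 182 182 182 181 182 182 182 183 182 183 182 182 183 183 182 183 183 182 182 183 182
182 182 183 182 181 179 181 181 182 182 183 183 182 182 183 183 183 183 183 183 183 182 182
183 183 183 183 182 179 179 181 182 183 183 183 183 182 182 183 183 183 182 183 183 182 181
183 183 183 183 182 181 181 182 181 182 183 183 183 183 183 182 182 182 182 182 182 182 183
183 183 183 182 183 183 181 182 181 183 184 168 138 171 183 183 183 181 166 177 179 180 183
183 183 183 183 183 183 182 181 181 167 159 112 85 114 169 182 145 164 181 182 184 184 184
182 182 183 182 183 183 183 183 152 93 88 87 86 86 123 169 182 184 184 183 181 181 184
183 182 181 182 182 180 156 112 88 87 86 86 85 88 97 134 180 184 182 181 180 181 
[... 289 characters left out ...]
5 84 82 83 87 176 182 182 182 181
175 173 143 27 36 66 83 87 85 84 84 83 82 84 84 81 82 85 122 180 181 182 181
173 169 66 26 28 47 76 84 84 84 84 82 81 84 84 81 83 80 70 176 181 180 180
117 166 58 30 29 30 55 79 85 83 83 81 81 83 84 81 75 57 91 174 181 181 180
162 146 28 29 29 29 39 66 83 84 83 82 82 82 79 66 40 30 161 180 180 180 180
184 124 26 30 31 29 30 46 73 82 83 81 80 72 49 28 20 114 169 181 180 180 180
184 135 80 31 30 29 30 26 54 79 82 74 51 35 23 22 64 151 181 180 180 180 179
184 184 118 63 29 29 31 27 32 61 58 31 22 25 24 25 117 173 180 179 180 180 182
-6 [-1.0, 0.15, 6.41] [-0.0, 0.002, 0.088]
-3 [-1.6, 0.02, 6.41] [-0.0, 0.002, 0.035]
0 [-2.22, -0.08, 6.41] [-0.0, 0.002, -0.017]
```

The marker stands at q≈41.4°, r=160 mm, as it should. Now I'll descend.

{"method": "carry_out", "body": {
  "steps": [
    [[0, 0, 2, 0, 0, 0], [0, 0, 4, 0, 0, 0], [0, 0, 5.6, 0, 0, 0], [0, 0, 6.3, 0, 0, 0], [0, 0, 6.3, 0, 0, 0]]
  ]
}}

```text
time: 9.18
ee_pos: [0.6271, 0.0483, 0.0609]
eef_rot: [0.983, 0.185, -0.001, -0.0]
ft_force: [-0.5, -0.1, -0.3]
width: 0.0002
grip_force: 0.0
```

Run:
```python
from h import *
state()
show([*range(-9,36,3),37,38,39],-.0155)
```

```text
9.1833 [0.6271 0.0483 0.0609] [-0.48 -0.1  -0.28] ang q -18.707991744811178 r 0.12235478850976778
-9 [-0.56, 0.28, 0.09] [-0.0, 0.003, 0.14]
-6 [-1.16, 0.14, 0.09] [-0.0, 0.003, 0.087]
-3 [-1.76, 0.02, 0.09] [-0.001, 0.003, 0.035]
0 [-2.38, -0.07, 0.1] [-0.001, 0.003, -0.017]
3 [-2.99, -0.12, 0.1] [-0.001, 0.003, -0.07]
6 [-3.61, -0.15, 0.1] [-0.001, 0.003, -0.122]
9 [-4.23, -0.14, 0.1] [-0.001, 0.003, -0.174]
12 [-4.84, -0.09, 0.1] [-0.001, 0.003, -0.227]
15 [-5.46, -0.02, 0.1] [-0.001, 0.003, -0.279]
18 [-6.06, 0.09, 0.11] [-0.001, 0.003, -0.331]
21 [-6.67, 0.23, 0.11] [-0.001, 0.003, -0.384]
24 [-7.26, 0.4, 0.11] [-0.001, 0.003, -0.436]
27 [-7.85, 0.6, 0.11] [-0.001, 0.003, -0.489]
30 [-8.42, 0.83, 0.11] [-0.001, 0.003, -0.541]
33 [-8.98, 1.09, 0.11] [-0.001, 0.003, -0.593]
37 [-9.7, 1.48, 0.12] [-0.002, 0.003, -0.663]
38 [-9.88, 1.59, 0.12] [-0.002, 0.003, -0.681]
39 [-10.06, 1.7, 0.12] [-0.002, 0.003, -0.698]
```

{"method": "carry_out", "body": {
  "steps": [
    [[-0.6, 0.1, 0, 0, 0, 0.05], [-1.2, 0.05, 0, 0, 0, 0.03], [-1.8, 0, 0, 0, 0, 0.01], [-2.1, -0.05, 0, 0, 0, 0], [-2.4, -0.07, 0, 0, 0, -0.017], [-3, -0.12, 0, 0, 0, -0.07], [-3.6, -0.15, 0, 0, 0, -0.122], [-4.2, -0.14, 0, 0, 0, -0.174], [-4.85, -0.09, 0, 0, 0, -0.227], [-5.45, 0, 0, 0, 0, -0.28], [-6.06, 0.1, 0, 0, 0, -0.33], [-6.67, 0.23, 0, 0, 0, -0.384], [-7.26, 0.4, 0, 0, 0, -0.436], [-7.85, 0.6, 0, 0, 0, -0.489], [-8.4, 0.83, 0, 0, 0, -0.54], [-8.8, 1.0, 0, 0, 0, -0.58], [-9.15, 1.18, 0, 0, 0, -0.61], [-9.45, 1.34, 0, 0, 0, -0.64], [-9.7, 1.48, 0, 0, 0, -0.663], [-9.7, 1.48, 0, 0, 0, -0.663]]
  ]
}}

```text
time: 10.85
ee_pos: [0.5439, -0.0002, 0.0631]
eef_rot: [0.868, 0.496, 0.001, 0.0]
ft_force: [0.0, 1.3, 0.4]
width: 0.0003
grip_force: 0.5
```

Run:
```python
from h import *
state()
show([38,39],-.0155)
t=np.radians(120+Y+65)
p=AX+.12*np.array([np.cos(t),np.sin(t)]);print("hover",rows([*p,.2],np.radians(30)))
```

```text
10.85 [ 5.439e-01 -2.000e-04  6.310e-02] [0.01 1.28 0.38] ang q 28.723456031987045 r 0.117037951439446
38 [-0.34, -0.14, 0.31] [0.001, -0.001, -0.015]
39 [-0.54, -0.17, 0.31] [0.001, -0.001, -0.032]
hover [-7.3120e+00  9.8100e-01 -1.3698e+01  1.0000e-03 -0.0000e+00 -1.0560e+00]
```

{"method": "carry_out", "body": {
  "steps": [
    [[0.7, 0, 0, 0, 0, 0], [1.5, 0, 0, 0, 0, 0], [1.5, 0, -2.5, 0, 0, 0], [1.5, 0, -5.5, 0, 0, 0], [1.5, 0, -8, 0, 0, 0], [0, 0, -10, 0, 0, -0.1], [-2.5, 0.4, -12, 0, 0, -0.2], [-5, 0.8, -13.7, 0, 0, -0.3], [-7.3, 1, -13.7, 0, 0, -0.4], [-7.3, 1, -13.7, 0, 0, -0.45], [-7.3, 1, -13.7, 0, 0, -0.45], [-7.3, 1, -13.7, 0, 0, -0.45]]
  ]
}}

```text
time: 11.85
ee_pos: [0.5155, -0.0672, 0.1996]
eef_rot: [0.737, 0.676, 0.0, -0.0]
ft_force: [0.3, 0.6, -0.2]
width: 0.0003
grip_force: 0.0
```

```bash
cat > m.py <<'E'
from h import *
import sys
q0=float(sys.argv[1])
state()
P=r.camera_params("wrist");im=r.camera("wrist");cv2.imwrite(sys.argv[2],im[:,:,::-1])
np.save(sys.argv[2][:-4]+".npy",P,allow_pickle=True)
print("marker",toppix(im,P,41.4,.16,.04,58,105)[::2])
# polar resample on plane z=.036 (bar top): dark extent across the bar at several radii
g=cv2.GaussianBlur(cv2.cvtColor(im,cv2.COLOR_RGB2GRAY),(3,3),0)
def pix(X):
    v=(P["view"]@[*X,1])[:3]*[1,-1,-1];h=np.hypot(*v[:2]);return np.array([P["cx"],P["cy"]])+P["fx"]*v[:2]/h*np.arctan2(h,v[2])
for rr in (.098,.102,.133,.136,.139,.142,.145):
    qs=np.arange(q0-7,q0+7,.1);uv=[]
    for q in qs:
        t=np.radians(120+Y+q);uv.append(pix([*(AX+rr*np.array([np.cos(t),np.sin(t)])),.036]))
    uv=np.array(uv,np.float32);l=cv2.remap(g,uv[:,0].reshape(1,-1),uv[:,1].reshape(1,-1),cv2.INTER_LINEAR)[0]
    print(rr,l[::5].tolist())
E
python3 m.py 36.5 pics/w5.png
```

```text
11.85 [ 0.5155 -0.0672  0.1996] [ 0.35  0.63 -0.19] ang q 64.4858713397958 r 0.119630533992549
marker (array([250.28903688, 136.24189424]), [(194, [252.8, 136.9], np.float64(0.1575), np.float64(41.32))])
0.098 [169, 172, 177, 179, 179, 178, 173, 150, 118, 91, 81, 80, 80, 80, 80, 81, 81, 81, 80, 75, 68, 60, 54, 63, 84, 103, 113, 114]
0.102 [170, 172, 174, 177, 179, 180, 178, 158, 126, 95, 81, 80, 79, 78, 79, 79, 76, 70, 63, 57, 52, 50, 53, 68, 92, 110, 114, 114]
0.133 [147, 112, 118, 159, 177, 178, 177, 177, 176, 176, 176, 176, 167, 129, 91, 82, 81, 80, 89, 106, 115, 115, 115, 115, 132, 160, 173, 174]
0.136 [148, 111, 115, 156, 174, 177, 177, 179, 180, 180, 181, 180, 173, 135, 92, 82, 81, 80, 89, 106, 114, 115, 116, 126, 143, 165, 174, 175]
0.139 [148, 108, 115, 164, 181, 182, 182, 181, 179, 178, 177, 177, 169, 135, 97, 84, 81, 83, 97, 98, 85, 110, 153, 172, 173, 174, 173, 173]
0.142 [153, 115, 119, 159, 174, 177, 177, 178, 178, 178, 178, 178, 172, 139, 98, 84, 82, 87, 123, 137, 105, 129, 165, 174, 175, 174, 169, 161]
0.145 [155, 119, 124, 164, 178, 179, 179, 179, 178, 178, 177, 176, 170, 139, 97, 83, 82, 89, 123, 123, 104, 129, 146, 153, 147, 128, 115, 113]
```

Run:
```python
from h import *
for f in("w1","w5"):
    P=np.load("w1.npy" if f=="w1" else "pics/w5.npy",allow_pickle=True).item()
    g=cv2.imread(f"pics/{f}.png",0)
    def pix(X):
        v=(P["view"]@[*X,1])[:3]*[1,-1,-1];h=np.hypot(*v[:2]);return np.array([P["cx"],P["cy"]])+P["fx"]*v[:2]/h*np.arctan2(h,v[2])
    for rr in(.157,.16,.163):
        uv=np.array([pix([*(AX+rr*np.array([np.cos(t),np.sin(t)])),.04]) for t in np.radians(120+Y+np.arange(37,46,.25))],np.float32)
        print(f,rr,cv2.remap(g,uv[:,0].reshape(1,-1),uv[:,1].reshape(1,-1),cv2.INTER_LINEAR)[0].tolist())
print("above");show([37.4],-.032,z=.13);print("down");show([37.4],-.032,z=.06);print("push");show([37.4,38,39,40,40.5,41,41.4],-.0176,z=.06)
```

```text
w1 0.157 [182, 182, 182, 182, 182, 182, 181, 180, 177, 143, 88, 84, 82, 81, 81, 83, 83, 82, 81, 81, 81, 82, 82, 82, 80, 69, 51, 32, 28, 30, 30, 30, 47, 84, 110, 116]
w1 0.16 [182, 181, 181, 181, 180, 181, 182, 181, 173, 144, 99, 83, 84, 84, 84, 83, 82, 82, 82, 83, 83, 83, 84, 83, 80, 67, 47, 33, 28, 29, 30, 30, 47, 87, 136, 183]
w1 0.163 [181, 180, 175, 167, 172, 166, 148, 165, 173, 140, 108, 90, 86, 84, 84, 84, 84, 86, 87, 86, 85, 85, 85, 85, 78, 64, 41, 30, 26, 46, 73, 129, 151, 155, 169, 177]
w5 0.157 [168, 168, 168, 168, 168, 161, 139, 93, 58, 67, 74, 78, 78, 78, 78, 78, 79, 79, 76, 75, 76, 77, 77, 77, 76, 77, 88, 101, 115, 126, 145, 169, 172, 172, 173, 172]
w5 0.16 [167, 167, 166, 166, 166, 165, 151, 117, 63, 65, 73, 78, 79, 80, 79, 77, 77, 77, 77, 77, 77, 78, 79, 79, 80, 88, 116, 139, 149, 155, 164, 171, 175, 175, 175, 176]
w5 0.163 [169, 163, 163, 164, 163, 163, 153, 130, 75, 63, 72, 79, 79, 79, 78, 78, 78, 79, 79, 80, 79, 79, 79, 78, 77, 91, 142, 167, 175, 176, 175, 175, 175, 175, 176, 176]
above
37.4 [8.22, 2.76, 6.95] [-0.0, -0.0, 0.443]
down
37.4 [8.22, 2.76, 13.95] [-0.0, -0.0, 0.443]
push
37.4 [6.92, 2.14, 13.95] [-0.0, -0.0, 0.443]
38 [6.82, 2.07, 13.95] [-0.0, -0.0, 0.432]
39 [6.64, 1.96, 13.95] [-0.0, -0.0, 0.415]
40 [6.47, 1.85, 13.95] [-0.0, -0.0, 0.397]
40.5 [6.38, 1.8, 13.95] [-0.0, -0.0, 0.388]
41 [6.29, 1.74, 13.95] [-0.0, -0.0, 0.38]
41.4 [6.22, 1.7, 13.95] [-0.0, -0.0, 0.373]
```

{"method": "carry_out", "body": {
  "steps": [
    [[2, 0.8, 0, 0, 0, 0.1], [4.5, 1.6, 1, 0, 0, 0.2], [7, 2.4, 3, 0, 0, 0.3], [8.2, 2.8, 5, 0, 0, 0.4], [8.2, 2.8, 7.5, 0, 0, 0.44], [8.2, 2.8, 10.5, 0, 0, 0.44], [8.2, 2.8, 13, 0, 0, 0.44], [8.2, 2.8, 13.9, 0, 0, 0.44], [8, 2.65, 13.9, 0, 0, 0.44], [7.5, 2.4, 13.9, 0, 0, 0.44], [7.2, 2.25, 13.9, 0, 0, 0.44], [6.9, 2.14, 13.9, 0, 0, 0.44], [6.8, 2.07, 13.9, 0, 0, 0.43], [6.7, 2.0, 13.9, 0, 0, 0.42], [6.6, 1.95, 13.9, 0, 0, 0.41], [6.5, 1.87, 13.9, 0, 0, 0.4], [6.4, 1.8, 13.9, 0, 0, 0.39], [6.3, 1.75, 13.9, 0, 0, 0.38], [6.3, 1.75, 13.9, 0, 0, 0.38]]
  ]
}}

```text
time: 13.48
ee_pos: [0.538, -0.0072, 0.0607]
eef_rot: [0.851, 0.525, 0.0, 0.0]
ft_force: [3.9, 0.3, 1.4]
width: 0.0004
grip_force: 1.5
```

Run:
```python
from h import *
state();show([40,41,41.4],-.0176)
```

```text
13.4833 [ 0.538  -0.0072  0.0607] [3.9  0.34 1.43] ang q 33.16367154731793 r 0.11754110854770744
40 [0.36, -0.02, 0.07] [0.001, 0.0, 0.018]
41 [0.16, -0.06, 0.07] [0.001, 0.0, 0.001]
41.4 [0.08, -0.07, 0.07] [0.001, 0.0, -0.006]
```

{"method": "carry_out", "body": {
  "steps": [
    [[0.7, 0, 0, 0, 0, 0], [1.5, 0, 0, 0, 0, 0], [1.5, 0, -2.5, 0, 0, 0], [1.5, 0, -5.5, 0, 0, 0], [1.5, 0, -8, 0, 0, 0], [0, 0, -10, 0, 0, -0.1], [-2.5, 0.4, -12, 0, 0, -0.2], [-5, 0.8, -13.7, 0, 0, -0.3], [-7.3, 1, -13.7, 0, 0, -0.4], [-7.3, 1, -13.7, 0, 0, -0.45], [-7.3, 1, -13.7, 0, 0, -0.45], [-7.3, 1, -13.7, 0, 0, -0.45]]
  ]
}}

```text
time: 14.48
ee_pos: [0.5139, -0.0755, 0.1971]
eef_rot: [0.713, 0.701, -0.0, -0.001]
ft_force: [-0.6, 0.3, -0.6]
width: 0.0003
grip_force: 0.0
```

```bash
python3 m.py 41 pics/w6.png
python3 - <<'E'
import cv2,numpy as np
im=cv2.imread("pics/w6.png");cv2.imwrite("pics/w6c.png",cv2.resize(im[100:230,190:350],None,fx=4.5,fy=4.5,interpolation=cv2.INTER_CUBIC))
E
```

```text
14.4833 [ 0.5139 -0.0755  0.1971] [-0.64  0.3  -0.65] ang q 68.47433420217382 r 0.12100502654539065
marker (array([256.18367719, 125.87908708]), [(208, [259.1, 127.4], np.float64(0.1568), np.float64(41.47))])
0.098 [171, 173, 175, 178, 181, 181, 176, 149, 116, 89, 81, 81, 81, 81, 81, 82, 82, 82, 82, 81, 79, 77, 74, 77, 92, 106, 114, 116]
0.102 [168, 168, 169, 172, 174, 175, 173, 155, 122, 93, 81, 81, 81, 80, 80, 78, 79, 78, 77, 73, 66, 56, 56, 70, 94, 112, 115, 115]
0.133 [166, 168, 174, 178, 180, 181, 182, 181, 182, 181, 180, 178, 167, 126, 91, 83, 82, 82, 92, 107, 115, 116, 116, 117, 127, 151, 170, 176]
0.136 [170, 170, 172, 174, 178, 180, 179, 178, 177, 177, 177, 177, 169, 126, 89, 83, 82, 80, 87, 105, 115, 116, 116, 120, 127, 147, 167, 174]
0.139 [169, 168, 169, 174, 177, 178, 179, 179, 179, 178, 168, 144, 129, 110, 87, 83, 82, 80, 85, 105, 114, 115, 125, 153, 172, 176, 176, 175]
0.142 [169, 168, 168, 169, 175, 178, 179, 178, 178, 177, 165, 128, 105, 101, 87, 83, 82, 83, 110, 143, 135, 123, 125, 134, 150, 163, 169, 175]
0.145 [177, 177, 177, 176, 176, 176, 176, 176, 175, 173, 161, 127, 112, 106, 88, 83, 81, 80, 90, 111, 117, 117, 117, 117, 117, 119, 137, 165]
```

View pics/w6c.png

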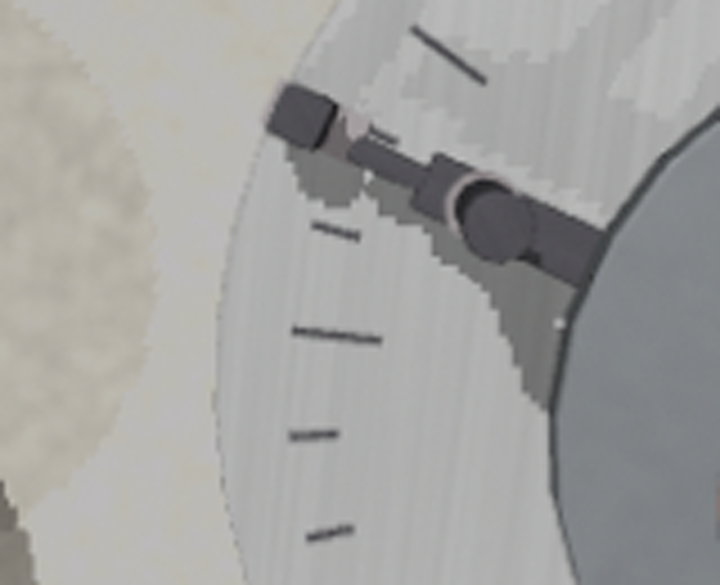

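The pointer stands almost in line with the marker: the marker top is at (303,117) in the crop and the pointer end at (355,150). One more numeric comparison, using the same edge rule for both.

Run:
```python
from h import *
P=np.load("pics/w6.npy",allow_pickle=True).item();g=cv2.imread("pics/w6.png",0)
def pix(X):
    v=(P["view"]@[*X,1])[:3]*[1,-1,-1];h=np.hypot(*v[:2]);return np.array([P["cx"],P["cy"]])+P["fx"]*v[:2]/h*np.arctan2(h,v[2])
def prof(rr,z,qs):
    uv=np.array([pix([*(AX+rr*np.array([np.cos(t),np.sin(t)])),z]) for t in np.radians(120+Y+qs)],np.float32)
    return cv2.remap(g,uv[:,0].reshape(1,-1),uv[:,1].reshape(1,-1),cv2.INTER_LINEAR)[0].astype(int)
qs=np.arange(37,47,.05)
for rr,z,h in[(.157,.04,6),(.16,.04,6),(.163,.04,6),(.13,.036,7),(.133,.036,3),(.136,.036,3),(.1,.036,7)]:
    l=prof(rr,z,qs);hw=np.degrees(np.arcsin(h/1e3/rr))
    lo=qs[np.argmax(l<130)]; hi=qs[len(l)-1-np.argmax((l<98)[::-1])]
    print(rr,"lo",lo.round(2),"hi",hi.round(2),"centre by lo",(lo+hw).round(2),"by hi",(hi-hw).round(2))
for q in(20,30,50,60):
    k=np.arange(q-3,q+3,.05);l=prof(.141 if q%30 else .135,.012,k);print(q,k[l.argmin()].round(2),l.min())
```

```text
0.157 lo 38.8 hi 43.55 centre by lo 40.99 by hi 41.36
0.16 lo 38.95 hi 43.5 centre by lo 41.1 by hi 41.35
0.163 lo 39.05 hi 43.2 centre by lo 41.16 by hi 41.09
0.13 lo 38.9 hi 44.8 centre by lo 41.99 by hi 41.71
0.133 lo 40.5 hi 43.2 centre by lo 41.79 by hi 41.91
0.136 lo 40.5 hi 43.35 centre by lo 41.76 by hi 42.09
0.1 lo 37.9 hi 45.95 centre by lo 41.91 by hi 41.94
20 20.05 92
30 30.05 93
50 50.1 84
60 60.15 99
```

The lever is at about 41.85° and the marker at about 41.3°, so the overshoot is about 0.5° (1.4 mm). I'll settle the arm, then nudge the lever back gently from the other side.

{"method": "carry_out", "body": {
  "steps": [
    [[0, 0, 0, 0, 0, 0], [0, 0, 0, 0, 0, 0], [0, 0, 0, 0, 0, 0], [0, 0, 0, 0, 0, 0]]
  ]
}}

```text
time: 14.87
ee_pos: [0.5142, -0.0762, 0.1974]
eef_rot: [0.712, 0.702, -0.0, -0.0]
ft_force: [-0.3, -0.1, -0.4]
width: 0.0007
grip_force: 0.0
```

Run:
```python
from h import *
state();show([41.35],.03,z=.12);show([41.35],.03);show([41.35],.0185)
```

```text
14.8667 [ 0.5142 -0.0762  0.1974] [-0.3  -0.1  -0.39] ang q 68.77946188966507 r 0.12076844821755821
41.35 [2.74, 0.22, 7.74] [-0.0, -0.0, 0.445]
41.35 [2.74, 0.22, 13.74] [-0.0, -0.0, 0.445]
41.35 [3.77, 0.71, 13.74] [-0.0, -0.0, 0.445]
```

{"method": "carry_out", "body": {
  "steps": [
    [[1, 0.1, 2, 0, 0, 0.1], [2, 0.2, 4, 0, 0, 0.2], [2.7, 0.2, 6, 0, 0, 0.3], [2.7, 0.2, 8, 0, 0, 0.4], [2.7, 0.2, 10, 0, 0, 0.445], [2.7, 0.2, 12, 0, 0, 0.445], [2.7, 0.2, 13.3, 0, 0, 0.445], [2.7, 0.2, 13.7, 0, 0, 0.445], [3, 0.35, 13.7, 0, 0, 0.445], [3.3, 0.5, 13.7, 0, 0, 0.445], [3.6, 0.65, 13.7, 0, 0, 0.445], [3.6, 0.65, 13.7, 0, 0, 0.445], [3.6, 0.65, 13.7, 0, 0, 0.445], [3.6, 0.65, 13.7, 0, 0, 0.445]]
  ]
}}

```text
time: 16.03
ee_pos: [0.5214, -0.0407, 0.061]
eef_rot: [0.85, 0.527, 0.0, 0.0]
ft_force: [-0.5, -0.2, -0.1]
width: 0.0009
grip_force: 0.0
```

Run:
```python
from h import *
state();show([41.35],.0165);show([41.35],.0155)
```

```text
16.0333 [ 0.5214 -0.0407  0.061 ] [-0.46 -0.18 -0.09] ang q 51.418534721502084 r 0.11820971748907809
41.35 [0.42, -0.06, 0.1] [0.001, -0.0, -0.001]
41.35 [0.52, -0.06, 0.1] [0.001, -0.0, -0.001]
```

{"method": "carry_out", "body": {
  "steps": [
    [[0.1, 0, 0, 0, 0, 0], [0.2, 0, 0, 0, 0, 0], [0.3, 0, 0, 0, 0, 0], [0.4, 0, 0, 0, 0, 0], [0.4, 0, 0, 0, 0, 0], [0.4, 0, 0, 0, 0, 0]]
  ]
}}

```text
time: 16.53
ee_pos: [0.5229, -0.0373, 0.0605]
eef_rot: [0.85, 0.527, -0.0, 0.0]
ft_force: [-1.6, -1.9, 0.3]
width: 0.0004
grip_force: 0.6
```

{"method": "carry_out", "body": {
  "steps": [
    [[0.05, 0, 0, 0, 0, 0], [0.1, 0, 0, 0, 0, 0], [0.1, 0, 0, 0, 0, 0], [0.1, 0, 0, 0, 0, 0], [0.1, 0, 0, 0, 0, 0]]
  ]
}}

```text
time: 16.95
ee_pos: [0.5233, -0.0363, 0.0605]
eef_rot: [0.85, 0.527, -0.0, 0.0]
ft_force: [-0.9, -1.6, 0.6]
width: 0.0006
grip_force: 0.8
```

Run:
```python
from h import *
state();show([41.35],.0155)
```

```text
16.95 [ 0.5233 -0.0363  0.0605] [-0.87 -1.62  0.58] ang q 49.069756906272914 r 0.1177249594549142
41.35 [0.03, -0.03, 0.05] [0.0, 0.0, -0.001]
```

{"method": "carry_out", "body": {
  "steps": [
    [[-0.7, 0, 0, 0, 0, 0], [-1.5, 0, 0, 0, 0, 0], [-1.5, 0, -2.5, 0, 0, -0.05], [-2, 0, -5.5, 0, 0, -0.1], [-3, 0, -8, 0, 0, -0.2], [-4, -0.3, -11, 0, 0, -0.3], [-4, -0.3, -13.7, 0, 0, -0.4], [-4, -0.3, -13.7, 0, 0, -0.4], [-4, -0.3, -13.7, 0, 0, -0.4], [-4, -0.3, -13.7, 0, 0, -0.4]]
  ]
}}

```text
time: 17.78
ee_pos: [0.5025, -0.0711, 0.1969]
eef_rot: [0.729, 0.685, -0.0, -0.0]
ft_force: [-0.1, -0.1, -0.1]
width: 0.0004
grip_force: 0.0
```

Run:
```python
from h import *
state();P=r.camera_params("wrist");g=cv2.cvtColor(r.camera("wrist"),cv2.COLOR_RGB2GRAY)
def pix(X):
    v=(P["view"]@[*X,1])[:3]*[1,-1,-1];h=np.hypot(*v[:2]);return np.array([P["cx"],P["cy"]])+P["fx"]*v[:2]/h*np.arctan2(h,v[2])
def prof(rr,z,qs):
    uv=np.array([pix([*(AX+rr*np.array([np.cos(t),np.sin(t)])),z]) for t in np.radians(120+Y+qs)],np.float32)
    return cv2.remap(g,uv[:,0].reshape(1,-1),uv[:,1].reshape(1,-1),cv2.INTER_LINEAR)[0].astype(int)
qs=np.arange(36,47,.05)
for rr,z,h in[(.157,.04,6),(.16,.04,6),(.163,.04,6),(.13,.036,7),(.133,.036,3),(.136,.036,3),(.1,.036,7)]:
    l=prof(rr,z,qs);hw=np.degrees(np.arcsin(h/1e3/rr))
    lo=qs[np.argmax(l<130)]; hi=qs[len(l)-1-np.argmax((l<98)[::-1])]
    print(rr,"by lo",(lo+hw).round(2),"by hi",(hi-hw).round(2))
```

```text
17.7833 [ 0.5025 -0.0711  0.1969] [-0.13 -0.12 -0.11] ang q 66.47554435299159 r 0.13247809572116057
0.157 by lo 41.09 by hi 41.41
0.16 by lo 41.2 by hi 41.4
0.163 by lo 41.21 by hi 41.14
0.13 by lo 41.09 by hi 40.86
0.133 by lo 40.99 by hi 40.96
0.136 by lo 40.86 by hi 41.19
0.1 by lo 41.01 by hi 41.24
```

```bash
python3 -c "
from bench import r
print(r.close_job())"
```

```text
the job is handed in; nothing more can be done
None
```

The lever was pushed to the stop post, then round to the marker; it overshot by about 0.5°, so I nudged it back from the other side, leaving the pointer about 0.2° (0.5 mm) from the marker as measured, and handed in with the arm clear (no result was returned).

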